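# Change the garden watering over at the ball-valve manifold

## Robot

A 7-joint arm with a two-finger parallel gripper is mounted at the origin on the work surface. World frame = base frame: x ahead of the robot, y to its left, z up, the work surface at z = 0. Lengths are in m, angles in rad, forces in N, time in s.
With the tool pointing down it reaches from about 0.425 to 0.925 m from the base axis. Payload 6.8 kg.
Tool frame: the origin (TCP) lies midway between the tips of the shut fingers; the grasp point (between the pads) lies 19 mm behind it; z points along the fingers, y is the line along which they close (so a half turn about z gives the same grasp; the last joint's range is limited). The gripper opens to 85 mm and grips with 20 to 120 N. Pads are 22 mm wide; open, the fingers measure 114 mm over their backs; the gripper's body (76 mm by 85 mm) begins 54 mm behind the grasp point. The pads swing forward as they close: fully open they stand 13 mm farther back than shut.
Start: joints at [1.17, 0.477, 0.022, 1.555, -0.011, 1.109, -0.083], TCP at [0.195, -0.646, 0.231] pointing down, gripper open.
Joint ranges: [-2.96, 2.96], [-0.34, 2.1], [-1.41, 1.46], [0.24, 2.44], [-1.37, 4.51], [0.17, 1.92], [-2.96, 2.96]. Speed limits (rad/s): [2.39, 2.39, 3.14, 3.14, 3.14, 3.14, 3.14].

## Interface

Orientations are given as a unit quaternion [w, x, y, z].
In Python, from station import bot, eyes, ticket gives the robot as it stands.
- The arm moves only by the shell command python3 -m crank 'ROWS' [FORCE]. ROWS is text: rows parted by semicolons, each of 7 numbers parted by spaces: the shift along the tool's x, y, z in units of 0.5 m (1.0 is 0.5 m), then the turn, a rotation vector about the tool's x, y, z in units of 180 degrees (1.0 is 180 degrees), then the closure, from 0 (fully open) to 1 (shut). A call has 1 to 20 rows; each row is the pose to reach, as a shift and turn from the pose commanded when the call began, along the tool's axes at that moment, turning the shorter way round; what a row does not reach only later rows make up. A row lasts 1/10 s, in which the tool goes at most 50 mm and 8.59 degrees, less where a joint would pass 70% of its speed; a pose out of reach is approached as far as the arm can. A call with a number of a shift or a turn outside -1 to 1 is refused whole. A call with a gripper value outside its range is refused whole. The fingers move at their own pace and stop on an object; FORCE is the grip in N (left out, the last holds). Time passes only in rows, so rows that repeat a pose let the fingers close. It gives the time, the measured TCP pose, the force, the opening and the grip force at its end, in the units of the state.
- bot.get_obs(): the state, without advancing time (a new reading comes with each control period).
- eyes.read_camera(name): name is "scene" or "top" or "wrist"; returns a dict with "image" (384x512x3 uint8, red, green, blue), "K" (3x3 intrinsics, pixels), "dist" ([k1, k2, p1, p2, k3] as OpenCV has them; the pictures are not rectified), "R" (3x3) and "t" (3): a world point X has camera coordinates R X + t. Camera axes: x right, y down, z forward; pixel columns grow to the right and rows downward; lengths in m; the calibration is good to about 2 mm. A picture is of the moment at which its call begins. There is no depth.
- ticket.hand_in(): hands the job in; it is judged then, once.
The state is a dict: "t": time; "q": joint angles; "joint_vel": joint speeds; "joint_torque": joint torques, N m; "eef_pos": TCP position; "tool_rot": TCP orientation; "contact_force": force on the tool from outside, world axes, zero at the start; "torque": the same for the moment, N m; "gripper_width": opening from 0.0 (shut) to 1.0 (fully open); "grasp_force": force on a finger pad.
Only numpy, scipy, OpenCV 4.12 (cv2) and the standard library are available. Lean on these libraries where they do the work, as an engineer would, in place of code of your own. Each camera call takes 0.05 s, during which the arm holds its last target. There are 200 camera calls.

## Task

Change the watering over to the other garden line: with a fingertip, push the valve lever that lies across its pipe round until it lies fully along its pipe (open), and only then push the other lever round until it lies fully across its pipe (shut), so that the tank pump never works against two shut valves. Only push the levers, never take one between the fingers, and leave the mallet and the pegs lying where they are.

Things in the scene. Friction and masses are not known exactly. Their poses are not given: they have to be found in the camera images.
- manifold: Pipework on a timber board fixed to the table. Origin at table height; board x -160 to +170, y -200 to +200 mm, 20 mm thick. Two steel pipes (27 mm thick, axis 60 mm above the table) run along its x at y = +82 and -82 mm, from a cross pipe at x = +115 to elbows at x = -110 mm; each has a ball valve at x = 0. Only the levers and pivots stand higher than 90 mm.
- idle_valve: The brass ball valve that is shut at the start (on either of the two pipes). Fixed. Origin on the pipe axis, 60 mm above the table, right under the lever's vertical pivot. Its x axis runs along the pipe towards the cross pipe, z is up.
- idle_lever (a joint): Lever of the idle valve, turning about the vertical through idle_valve. 0 = fully shut: it points along the valve's +y, across the pipe. 1.571 = fully open: it points along the valve's -x, along the pipe, away from the cross pipe. Opens anticlockwise seen from above. Stops at both ends; needs 0.45 N m (about 6 N at mid-handle); stays where left.
- idle_handle (a point): Middle of the idle valve's handle, 80 mm from the pivot, 102 mm above the table; moves with the lever; its x axis points outward along the lever, z up. The handle is a black sleeved flat bar, 20 mm wide, 9 mm thick (98 to 107 mm above the table), 40 to 122 mm from the pivot. The pipes' tops lie 73 mm and the fittings' tops 82 mm above the table.
- running_valve: The brass ball valve that is open at the start, on the other pipe; same shape and axes as the idle valve.
- running_lever (a joint): Lever of the running valve, same values and behaviour as the idle lever: 1.571 = fully open (along the pipe), 0 = fully shut (across the pipe). It turns clockwise from above to shut.
- running_handle (a point): Middle of the running valve's handle; same shape, height and axes as the idle handle.
- mallet: Bystander: mallet lying on the table, 300 mm long and 110 mm across its rubber-ended head, up to 64 mm high. Origin at its middle on the table.
- rock_peg_1: Bystander: long steel rock peg with a hooked head, 300 mm long, 9 mm thick, lying on the table. Origin at its middle, underside.
- rock_peg_2: Bystander: a second such rock peg.
- orange_peg: Bystander: orange plastic tent peg, 230 mm long, 40 mm wide at its head, 18 mm high, lying on the board between the two pipes. Origin at its middle, underside.

How it is judged:
On the way, in this order (a step that is already met when the one before it is completed fails the run):
1. the idle valve's lever is pushed fully along its pipe (open) (value of joint idle_lever above 1.48 rad), for 0.2 s.
2. then the other lever is pushed fully across its pipe (shut) (value of joint running_lever below 0.09 rad), for 0.2 s.
At the end, for the whole second after the job is handed in: The valve that was shut is open: its lever within 5 degrees of its stop along the pipe. The valve that was open is shut: its lever within 5 degrees of its stop across the pipe. Both levers are at rest, and the mallet and pegs lie within 15 mm of where they were (value of joint idle_lever above 1.48 rad and value of joint running_lever below 0.09 rad and velocity of joint idle_lever between -0.05 and 0.05 rad/s and velocity of joint running_lever between -0.05 and 0.05 rad/s and distance of each of mallet, orange_peg, rock_peg_1, rock_peg_2 from where it was at the start of the episode below 0.015 m); the robot touches nothing.
It fails at once if the running valve is turned well towards shut (more than about 25 degrees from open) while the other is not yet open (value of joint idle_lever below 1.4 rad and value of joint running_lever below 1.13 rad).
It fails at once if the idle lever is taken between the fingers (x of the grasp point in the frame of idle_handle between -0.05 and 0.045 m and y of the grasp point in the frame of idle_handle between -0.006 and 0.006 m and z of the grasp point in the frame of idle_handle between -0.018 and 0.018 m).
It fails at once if the running lever is taken between the fingers (x of the grasp point in the frame of running_handle between -0.05 and 0.045 m and y of the grasp point in the frame of running_handle between -0.006 and 0.006 m and z of the grasp point in the frame of running_handle between -0.018 and 0.018 m).
It fails at once if the mallet or a peg is lifted or shifted by more than 15 mm (distance of any of mallet, orange_peg, rock_peg_1, rock_peg_2 from where it was at the start of the episode above 0.015 m).
It also fails if it takes over 48 s, if anything falls off the work surface, if the arm or the gripper's body presses on something with over 40 N, if the wrist force passes 120 N, or if a joint passes its speed limit or range.

## Working session

There is one attempt and no reset: what is moved stays moved. The work goes in short steps, Python scripts to look and compute and a shell command to move; the robot and the scene stay as the last step left them, time stands still between calls to the robot, and variables do not carry over. Pictures are saved under pics/ and viewed, at most 10 in all, crops included, and the job is handed in when it is done.

```bash
mkdir -p pics; python3 - <<'E'
from station import bot,eyes
import cv2,pickle
o=bot.get_obs();print(o['t'],o['eef_pos'],o['tool_rot'],o['gripper_width'])
for n in('top','scene'):
    c=eyes.read_camera(n);cv2.imwrite(f'pics/{n}0.png',cv2.resize(c['image'][:,:,::-1],None,fx=1.5,fy=1.5,interpolation=cv2.INTER_CUBIC));pickle.dump(c,open(n+'.pkl','wb'));print(n,c['K'].tolist() if hasattr(c['K'],'tolist') else c['K'],c['t'])
E
```

```text
0.0 [ 0.1946356  -0.64569165  0.23031099] [-9.16633973e-04  9.89298512e-01  1.45902602e-01 -2.13222652e-04] 0.9982650357612474
top [[347.9356391297185, 0.0, 261.17526045008975], [0.0, 347.9356391297185, 194.1973627110846], [0.0, 0.0, 1.0]] [0.06226424 0.56398474 0.86047707]
scene [[493.2839430507896, 0.0, 256.7856943867026], [0.0, 493.2839430507896, 182.42905283585816], [0.0, 0.0, 1.0]] [-0.00581257 -0.3794855   1.66771105]
```

View pics/top0.png

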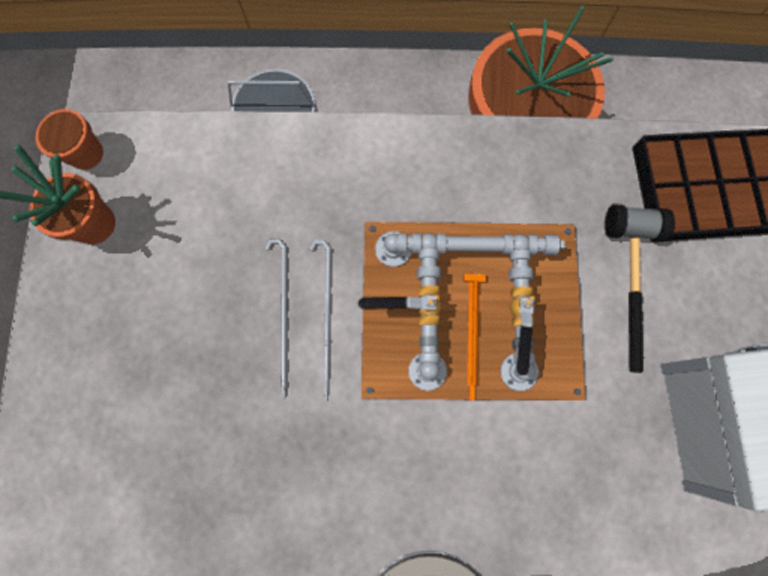

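View pics/scene0.png

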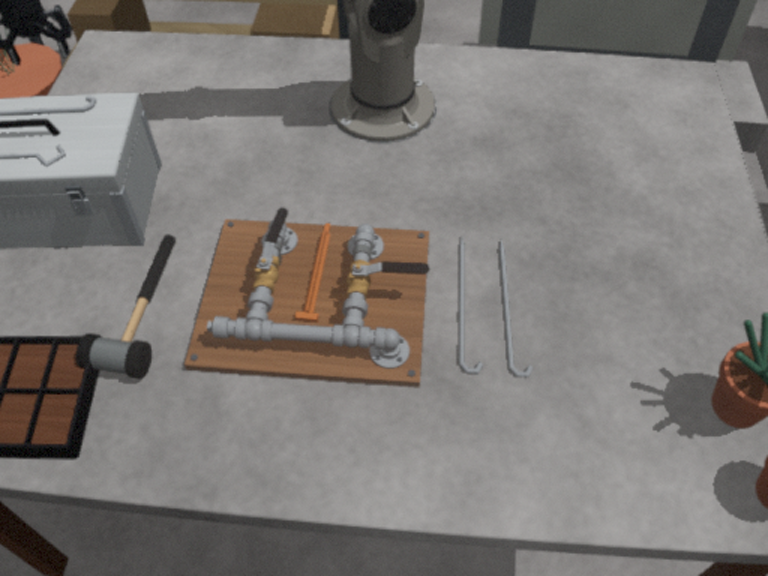

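The top view shows the idle lever on the left (+y) pipe, pivot near (430,302) and tip at (360,302). The running lever is on the right pipe, tip at (523,373), and the orange peg lies between the pipes. Board corners are (364,222), (575,225), (585,400) and (361,399).

```bash
cat > h.py <<'E'
import numpy as np,cv2,pickle
def w(c,px,z,s=1.5):
    K,d,R,t=[np.array(c[k],float) for k in('K','dist','R','t')]
    u=(np.array(px,float)+.5)/s-.5
    n=cv2.undistortPoints(u.reshape(1,1,2),K,d).ravel()
    r=R.T@np.array([*n,1]);C=-R.T@t
    return C+(z-C[2])/r[2]*r
E
python3 - <<'E'
from h import *
np.set_printoptions(precision=4,suppress=True)
M=np.array([[.17,.2],[.17,-.2],[-.16,-.2],[-.16,.2]])
for n,P,L in(('top',[(364,222),(575,225),(585,400),(361,399)],[(360,303),(523,373)]),('scene',[(417,382),(188,367),(226,221),(430,231)],[(428,268),(283,210)])):
    c=pickle.load(open(n+'.pkl','rb'))
    W=np.array([w(c,p,.02)[:2] for p in P]);print(n,W.tolist())
    a=M-M.mean(0);b=W-W.mean(0)
    th=np.arctan2((a[:,0]*b[:,1]-a[:,1]*b[:,0]).sum(),(a*b).sum())
    R=np.array([[np.cos(th),-np.sin(th)],[np.sin(th),np.cos(th)]]);o=W.mean(0)-R@M.mean(0)
    print('th',th,'o',o,'res',(W-(M@R.T+o))*1e3)
    print('pivots',R@[0,.082]+o,R@[0,-.082]+o,'exp tips',R@[0,.204]+o,R@[-.122,-.082]+o,'tips seen',[w(c,p,.103)[:2] for p in L])
from station import bot
from scipy.spatial.transform import Rotation as Ro
q=bot.get_obs()['tool_rot'];print(Ro.from_quat(np.roll(q,-1)).as_matrix())
E
```

```text
top [[0.7041838086808343, 0.12797425758540393], [0.7067419992896742, -0.2734303883221345], [0.38011882830940447, -0.27415988792812485], [0.37615178038890446, 0.12381555573500398]]
th 0.007882058670360572 o [ 0.5368 -0.074 ] res [[-1.0338  0.6301]
 [-1.6284 -0.787 ]
 [ 1.7382  1.0845]
 [ 0.9239 -0.9276]]
pivots [0.5362 0.008 ] [ 0.5374 -0.156 ] exp tips [0.5352 0.13  ] [ 0.4154 -0.1569] tips seen [array([0.5329, 0.1255]), array([ 0.4218, -0.1433])]
scene [[0.7073819323475419, 0.12289265837710872], [0.7141510890131454, -0.2633981500741642], [0.38701265292065656, -0.2707877669538442], [0.37868559899017507, 0.12627003898749706]]
th 0.013896820974109237 o [ 0.5418 -0.0713] res [[-1.6307 -8.1251]
 [-0.4201  5.5454]
 [ 2.4096  2.7416]
 [-0.3589 -0.1619]]
pivots [0.5407 0.0107] [ 0.5429 -0.1533] exp tips [0.539  0.1327] [ 0.421 -0.155] tips seen [array([0.5326, 0.1277]), array([ 0.4227, -0.1418])]
[[ 0.9574  0.2886 -0.0006]
 [ 0.2886 -0.9574  0.0015]
 [-0.0001 -0.0017 -1.    ]]
```

```bash
python3 -m crank '0 0 -0.1 0 0 0 1;0 0 -0.2 0 0 0 1;0 0 -0.24 0 0 0 1;0.79 -0.17 -0.24 0 0 0.093 1;0.79 -0.17 -0.24 0 0 0.093 1;0.79 -0.17 -0.24 0 0 0.093 1;0.79 -0.17 -0.24 0 0 0.093 1;0.79 -0.17 -0.24 0 0 0.093 1;0.79 -0.17 -0.24 0 0 0.093 1;0.79 -0.17 -0.24 0 0 0.093 1;0.79 -0.17 -0.24 0 0 0.093 1;0.79 -0.17 -0.24 0 0 0.093 1;0.79 -0.17 -0.24 0 0 0.093 1;0.79 -0.17 -0.24 0 0 0.093 1'
```

```text
t: 1.5
eef_pos: [0.5472, -0.452, 0.3509]
tool_rot: [0.0, 1.0, -0.001, -0.001]
contact_force: [-0.4, -0.1, -0.2]
gripper_width: -0.001
grasp_force: 0.0
```

```bash
python3 -m crank '0.126 -0.98 0 0 0 0 1;0.126 -0.98 0 0 0 0 1;0.126 -0.98 0 0 0 0 1;0.126 -0.98 0 0 0 0 1;0.126 -0.98 0 0 0 0 1;0.126 -0.98 0 0 0 0 1;0.126 -0.98 0 0 0 0 1;0.126 -0.98 0 0 0 0 1;0.126 -0.98 0 0 0 0 1;0.126 -0.98 0 0 0 0 1;0.126 -0.98 0 0 0 0 1;0.126 -0.98 0 0 0 0 1'
python3 - <<'E'
from station import bot,eyes
import cv2,pickle
c=eyes.read_camera('wrist');cv2.imwrite('pics/w1.png',cv2.resize(c['image'][:,:,::-1],None,fx=1.5,fy=1.5,interpolation=cv2.INTER_CUBIC));pickle.dump(c,open('wrist.pkl','wb'))
E
```

```text
t: 2.7
eef_pos: [0.611, 0.038, 0.3514]
tool_rot: [0.0, 1.0, 0.0, 0.0]
contact_force: [0.4, 0.1, 0.2]
gripper_width: 0.0
grasp_force: 0.0
```

View pics/w1.png

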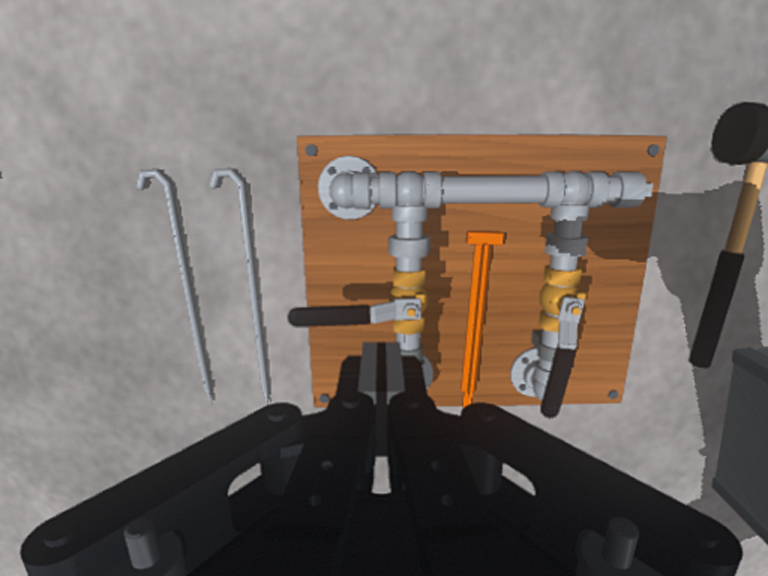

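The wrist view shows both levers clearly: idle pivot bolt (410,312) with tip (291,317), and running bolt (572,311) with tip (549,412).

```bash
python3 - <<'E'
from h import *
c=pickle.load(open('wrist.pkl','rb'))
for n,p,z in(('ip',(410,312),.11),('it',(291,317),.104),('rp',(572,311),.11),('rt',(549,412),.104)):print(n,w(c,p,z).round(4))
E
```

```text
ip [0.5432 0.0094 0.11  ]
it [0.5356 0.1256 0.104 ]
rp [ 0.544  -0.1479  0.11  ]
rt [ 0.4272 -0.1417  0.104 ]
```

```bash
python3 -m crank '-0.044 -0.096 0.1 0 0 0 1;-0.044 -0.096 0.2 0 0 0 1;-0.044 -0.096 0.3 0 0 0 1;-0.044 -0.096 0.4 0 0 0 1;-0.044 -0.096 0.48 0 0 0 1;-0.044 -0.096 0.516 0 0 0 1;-0.044 -0.096 0.516 0 0 0 1;-0.044 -0.096 0.516 0 0 0 1' && python3 -m crank '-0.026 0 0 0 0 0 1;-0.04 0.004 0 0 0 0 1;-0.052 0.004 0 0 0 0 1;-0.07 0 0 0 0 0 1;-0.086 -0.004 0 0 0 0 1;-0.104 -0.003 0 0 0 0 1;-0.122 -0.002 0 0 0 0 1'
```

```text
t: 3.55
eef_pos: [0.5899, 0.0848, 0.094]
tool_rot: [0.0, 1.0, -0.001, 0.0]
contact_force: [0.1, 0.4, 1.1]
gripper_width: -0.0
grasp_force: 0.0
t: 4.25
eef_pos: [0.5314, 0.0876, 0.095]
tool_rot: [-0.0, 1.0, -0.0, 0.004]
contact_force: [6.9, -1.7, 1.0]
gripper_width: -0.0
grasp_force: 3.1
```

```bash
python3 -m crank '-0.019 0.005 0 0 0 0 1;-0.038 0.010 0 0 0 0 1;-0.056 0.02 0 0 0 0 1;-0.074 0.032 0 0 0 0 1;-0.088 0.049 0 0 0 0 1;-0.102 0.066 0 0 0 0 1;-0.112 0.086 0 0 0 0 1;-0.12 0.1 0 0 0 0 1;-0.12 0.1 0 0 0 0 1'
```

```text
t: 5.15
eef_pos: [0.4703, 0.0391, 0.0948]
tool_rot: [-0.001, 1.0, 0.0, 0.003]
contact_force: [2.3, 2.6, 1.0]
gripper_width: -0.0
grasp_force: 1.3
```

```bash
for i in 1; do python3 -m crank '0 0.006 0 0 0 0 1;0 0.012 0 0 0 0 1;0 0.012 0 0 0 0 1'; done; python3 -m crank '0 0.006 0 0 0 0 1;0 0.010 0 0 0 0 1;0 0.010 0 0 0 0 1'
```

```text
t: 5.45
eef_pos: [0.4692, 0.0339, 0.0943]
tool_rot: [-0.001, 1.0, 0.001, 0.001]
contact_force: [-0.1, 4.8, 4.2]
gripper_width: 0.001
grasp_force: 2.3
t: 5.75
eef_pos: [0.4688, 0.0311, 0.0943]
tool_rot: [-0.002, 1.0, 0.002, 0.001]
contact_force: [-1.2, 10.0, 4.5]
gripper_width: 0.002
grasp_force: 5.5
```

```bash
python3 -m crank '0 0.006 0 0 0 0 1;0 0.012 0 0 0 0 1;0 0.012 0 0 0 0 1'
```

```text
t: 6.05
eef_pos: [0.4689, 0.0304, 0.0944]
tool_rot: [-0.005, 1.0, 0.004, 0.002]
contact_force: [-3.6, 26.3, 3.0]
gripper_width: -0.002
grasp_force: 13.0
```

```bash
python3 -m crank '0 -0.03 0 0 0 0 1;0 -0.07 0 0 0 0 1;0 -0.07 -0.1 0 0 0 1;0 -0.07 -0.2 0 0 0 1;0 -0.07 -0.3 0 0 0 1;0 0.03 -0.3 0 0 0 1;0 0.13 -0.3 0 0 0 1;0 0.23 -0.3 0 0 0 1;0 0.33 -0.3 0 0 0 1;0 0.43 -0.3 0 0 0 1;0 0.46 -0.3 0 0 0 1;0 0.46 -0.3 0 0 0 1'
python3 - <<'E'
from station import bot,eyes
import cv2,pickle
c=eyes.read_camera('top');cv2.imwrite('pics/t2.png',cv2.resize(c['image'][120:290,200:420,::-1],None,fx=3,fy=3,interpolation=cv2.INTER_CUBIC))
E
```

```text
t: 7.25
eef_pos: [0.4672, -0.2115, 0.243]
tool_rot: [0.0, 1.0, -0.002, -0.001]
contact_force: [-0.1, 0.7, -0.6]
gripper_width: 0.002
grasp_force: 0.0
```

View pics/t2.png

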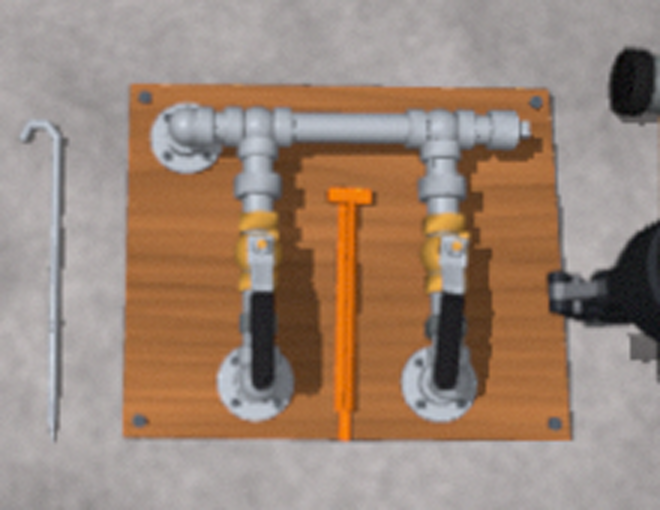

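The idle lever lies along its pipe against its stop, pivot (262,245) and tip (261,388). Running lever next.

```bash
python3 -m crank '0 0 0.1 0 0 0 1;0 0 0.2 0 0 0 1;0 0 0.28 0 0 0 1;0 0 0.298 0 0 0 1;0 0 0.298 0 0 0 1;0 0 0.298 0 0 0 1' && python3 -m crank '0 -0.04 0 0 0 0 1;-0.002 -0.07 0 0 0 0 1;-0.006 -0.088 0 0 0 0 1;-0.01 -0.106 0 0 0 0 1;-0.01 -0.125 0 0 0 0 1;-0.01 -0.144 0 0 0 0 1;-0.004 -0.164 0 0 0 0 1'
```

```text
t: 7.9
eef_pos: [0.4699, -0.2084, 0.0961]
tool_rot: [0.0, 1.0, 0.001, 0.001]
contact_force: [1.5, -0.0, 0.4]
gripper_width: 0.002
grasp_force: 0.0
t: 8.6
eef_pos: [0.4682, -0.1298, 0.0968]
tool_rot: [0.002, 1.0, -0.001, 0.003]
contact_force: [0.6, -7.2, 1.5]
gripper_width: -0.006
grasp_force: 3.3
```

```bash
python3 -m crank '0.006 -0.02 0 0 0 0 1;0.018 -0.039 0 0 0 0 1;0.03 -0.058 0 0 0 0 1;0.048 -0.072 0 0 0 0 1;0.066 -0.086 0 0 0 0 1;0.088 -0.096 0 0 0 0 1;0.1 -0.1 0 0 0 0 1;0.1 -0.1 0 0 0 0 1' && python3 -m crank '0.006 0 0 0 0 0 1;0.012 0 0 0 0 0 1;0.012 0 0 0 0 0 1'
```

```text
t: 9.4
eef_pos: [0.516, -0.0778, 0.0952]
tool_rot: [0.001, 1.0, -0.0, -0.0]
contact_force: [-1.3, -1.5, -0.8]
gripper_width: -0.0
grasp_force: 1.3
t: 9.7
eef_pos: [0.5186, -0.0773, 0.0948]
tool_rot: [0.0, 1.0, -0.0, -0.003]
contact_force: [-11.8, -1.1, 9.3]
gripper_width: -0.001
grasp_force: 6.3
```

```bash
python3 -m crank '0.006 0 0 0 0 0 1;0.012 0 0 0 0 0 1;0.012 0 0 0 0 0 1'
```

```text
t: 10.0
eef_pos: [0.5189, -0.0773, 0.0943]
tool_rot: [0.0, 1.0, -0.0, -0.009]
contact_force: [-28.5, 0.3, 25.4]
gripper_width: 0.002
grasp_force: 14.6
```

```bash
python3 -m crank '-0.03 0 0 0 0 0 1;-0.07 0 0 0 0 0 1;-0.07 0 -0.1 0 0 0 1;-0.07 0 -0.2 0 0 0 1;-0.07 0 -0.3 0 0 0 1;-0.07 0.1 -0.4 0 0 0 1;-0.07 0.2 -0.4 0 0 0 1;-0.07 0.3 -0.4 0 0 0 1;-0.07 0.4 -0.4 0 0 0 1;-0.07 0.4 -0.4 0 0 0 1;-0.07 0.4 -0.4 0 0 0 1;-0.07 0.4 -0.4 0 0 0 1;-0.07 0.4 -0.4 0 0 0 1'
python3 - <<'E'
from station import bot,eyes
import cv2
c=eyes.read_camera('top');cv2.imwrite('pics/t3.png',cv2.resize(c['image'][100:290,160:420,::-1],None,fx=3,fy=3,interpolation=cv2.INTER_CUBIC))
E
```

```text
t: 11.3
eef_pos: [0.4941, -0.2748, 0.2947]
tool_rot: [-0.0, 1.0, 0.002, 0.0]
contact_force: [-0.2, 0.4, -1.1]
gripper_width: -0.001
grasp_force: 0.0
```

View pics/t3.png

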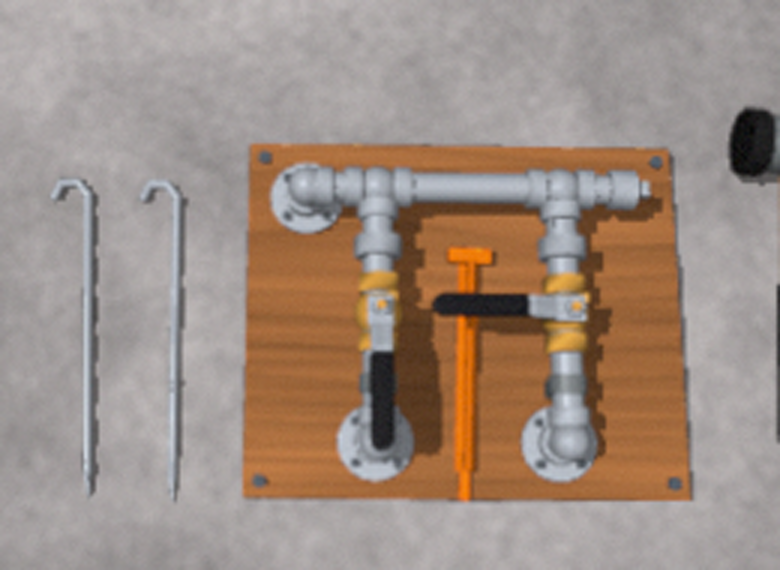

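The idle lever lies along its pipe, (381,305) to (382,445). The running lever lies across its pipe, (577,306) to (437,304). The pegs have not moved.

```bash
python3 -c "
from station import ticket;print(ticket.hand_in())"
```

```text
the job is handed in; nothing more can be done
None
```

I pushed the shut valve's lever fully open first, then pushed the other lever fully shut. Both went against their stops, the pegs and mallet look unmoved, and the job is handed in at about 11 s of the 48 s; no verdict was returned.

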